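# Birdhouses lined up by height on the display board

## Robot

A 7-joint arm with a two-finger parallel gripper is mounted at the origin on the work surface. World frame = base frame: x ahead of the robot, y to its left, z up, the work surface at z = 0. Lengths are in m, angles in rad, forces in N, time in s.
With the tool pointing down it reaches from about 0.425 to 0.925 m from the base axis. Payload 6.8 kg.
Tool frame: the origin (TCP) lies midway between the tips of the shut fingers; the grasp point (between the pads) lies 19 mm behind it; z points along the fingers, y is the direction in which the jaws open and shut (so a half turn about z gives the same grasp; the last joint's range is limited). The gripper opens to 85 mm and grips with 20 to 120 N. Pads are 22 mm wide; open, the fingers measure 114 mm over their backs; the gripper's body (76 mm by 85 mm) begins 54 mm behind the grasp point. The pads swing forward as they close: fully open they stand 13 mm farther back than shut.
Start: joints at [-1.427, 0.477, 0.022, 1.555, -0.011, 1.109, -0.083], TCP at [0.168, 0.654, 0.197] pointing down, gripper open.
Joint ranges: [-2.96, 2.96], [-0.34, 2.1], [-1.41, 1.46], [0.24, 2.44], [-1.37, 4.51], [0.17, 1.92], [-2.96, 2.96]. Speed limits (rad/s): [2.39, 2.39, 3.14, 3.14, 3.14, 3.14, 3.14].

## Interface

Orientations are given as a unit quaternion [w, x, y, z].
In Python, from station import bot, vision gives the robot as it stands.
- The arm moves only by the tool move_arm, never from a script. Its argument "increments" is text: rows parted by semicolons, each of 7 numbers parted by spaces: the opening, from 0 (shut) to 1 (fully open), then the shift along the world's x, y, z in mm, then the turn, a rotation vector about the world's x, y, z in rad. In form: grip x y z rx ry rz; .... A call has exactly 8 rows; each row shifts and turns the commanded pose from where the row before left it; what a row does not reach is not made up. A row lasts 1/8 s, in which the tool goes at most 62.5 mm and 10.7 degrees, less where a joint would pass 70% of its speed; a pose out of reach is approached as far as the arm can. A call with a gripper value outside its range is refused whole. The fingers move at their own pace and stop on an object; "newtons" is the grip in N (left out, the last holds). Time passes only in rows, so rows that do not move let the fingers close, or fill a call up. It gives the time, the measured TCP pose, the force and the opening at its end, in the units of the state.
- bot.get_obs(): the state, without advancing time (a new reading comes with each control period).
- vision.read_camera(name): name is "scene" or "side" or "wrist"; returns (picture, depth): 400x640x3 uint8, red, green, blue; 400x640 float32, m along the optical axis (not along the pixel's ray), 0 where there is no reading.
- vision.calibration(name): a dict with "fx", "fy", "cx", "cy" (pixels), "R" (3x3) and "t" (3): a world point X has camera coordinates R X + t; the wrist camera has in their place "hand_eye" (4x4, takes a point from camera to tool coordinates, whose origin is the TCP and whose axes are the flange's). Camera axes: x right, y down, z forward; pixel columns grow to the right and rows downward; lengths in m; the calibration is good to about 2 mm. A picture is of the moment at which its call begins: read the wrist's pose just before it. calibration takes no time and is no camera call.
- bot.hand_in(): hands the job in, once; it reports no verdict.
The state is a dict: "t": time; "q": joint angles; "joint_vel": joint speeds; "joint_torque": joint torques, N m; "eef_pos": TCP position; "tool_rot": TCP orientation; "contact_force": force on the tool from outside, world axes, zero at the start; "torque": the same for the moment, N m; "gripper_width": opening from 0.0 (shut) to 1.0 (fully open).
Only numpy, scipy, OpenCV 4.12 (cv2) and the standard library are available. Lean on these libraries where they do the work, as an engineer would, in place of code of your own. Each camera call takes 0.05 s, during which the arm holds its last target.

## Task

Line up the four little birdhouses on the dark display board in order of height, one upright on each white mark: the tallest next to the wooden bird, going down to the shortest next to the cactus. Set each in the middle of its mark and square to the board (front or back facing you, either is fine), never tip a house over, and leave the white cup with the blue band standing where it is.

Things in the scene. Friction and masses are not known exactly. Their poses are not given: they have to be found in the camera images.
- house_red_mid (a point): loose plywood birdhouse, red gable roof, 75 mm tall (foot to ridge); this point: its centre, 37.5 mm above its underside. x front to back, y across, z up. Walls 44 mm (x) by 48 mm (y), up to 44 mm, then the gable; front and back are plane up to the ridge (roof flush), so grip it across x; roof juts out 10 mm at the sides. Foot plate 56 (x) by 64 (y) by 5 mm. A dark hole shows in front and back.
- house_yellow_mid (a point): loose plywood birdhouse, yellow gable roof, 95 mm tall (foot to ridge); this point: its centre, 47.5 mm above its underside. x front to back, y across, z up. Walls 44 mm (x) by 48 mm (y), up to 64 mm, then the gable; front and back are plane up to the ridge (roof flush), so grip it across x; roof juts out 10 mm at the sides. Foot plate 56 (x) by 64 (y) by 5 mm. A dark hole shows in front and back.
- house_blue_mid (a point): loose plywood birdhouse, blue gable roof, 115 mm tall (foot to ridge); this point: its centre, 57.5 mm above its underside. x front to back, y across, z up. Walls 44 mm (x) by 48 mm (y), up to 84 mm, then the gable; front and back are plane up to the ridge (roof flush), so grip it across x; roof juts out 10 mm at the sides. Foot plate 56 (x) by 64 (y) by 5 mm. A dark hole shows in front and back.
- house_green_mid (a point): loose plywood birdhouse, green gable roof, 135 mm tall (foot to ridge); this point: its centre, 67.5 mm above its underside. x front to back, y across, z up. Walls 44 mm (x) by 48 mm (y), up to 104 mm, then the gable; front and back are plane up to the ridge (roof flush), so grip it across x; roof juts out 10 mm at the sides. Foot plate 56 (x) by 64 (y) by 5 mm. A dark hole shows in front and back.
- mark_a: white rectangle, 70 mm (x) by 80 mm (y), painted on a fixed dark wooden board 110 by 580 mm, 18 mm thick; number 1 of four alike in a straight row, counted from the robot's left (+y), 100 mm apart along their y axis. Origin: its centre, on the board's top face; x points across the board away from the robot, z up
- mark_b: white rectangle, 70 mm (x) by 80 mm (y), painted on a fixed dark wooden board 110 by 580 mm, 18 mm thick; number 2 of four alike in a straight row, counted from the robot's left (+y), 100 mm apart along their y axis. Origin: its centre, on the board's top face; x points across the board away from the robot, z up
- mark_c: white rectangle, 70 mm (x) by 80 mm (y), painted on a fixed dark wooden board 110 by 580 mm, 18 mm thick; number 3 of four alike in a straight row, counted from the robot's left (+y), 100 mm apart along their y axis. Origin: its centre, on the board's top face; x points across the board away from the robot, z up
- mark_d: white rectangle, 70 mm (x) by 80 mm (y), painted on a fixed dark wooden board 110 by 580 mm, 18 mm thick; number 4 of four alike in a straight row, counted from the robot's left (+y), 100 mm apart along their y axis. Origin: its centre, on the board's top face; x points across the board away from the robot, z up
- bird: fixed orange wooden songbird with dark head, 80 mm tall, on a pale round foot 48 mm across, at one end of the board, 95 mm beyond the last mark, in line; origin: centre of its underside, on the board's top. A green cactus in a clay pot, fixed, 70 mm tall, 52 mm across, stands likewise at the other end. Either may be at either end
- cup_mid (a point): loose white ceramic cup, no handle, blue band, 85 mm tall, 72 mm across, standing among the birdhouses; not to be moved; this point: on its axis half-way up. At the start cup and houses stand on the table (z = 0) in a rough row nearer the robot than the board, at least 110 mm apart centre to centre
Things that resemble listed ones, but are neither listed nor needed, are in the scene too. Leave any pink look-alike of the part that bears house_yellow_mid alone.

How it is judged:
By the outcome, as a careful person would: the job done as asked, in the order asked, and still so for the second after the job is handed in, with the robot touching nothing.
It also fails if it takes over 120 s, if anything falls off the work surface, if the arm or the gripper's body presses on something with over 40 N, if the wrist force passes 120 N, or if a joint passes its speed limit or range.

## Working session

There is one attempt and no reset: what is moved stays moved. The work goes in short steps, Python scripts to look and compute and a tool call to move; the robot and the scene stay as the last step left them, time stands still between calls to the robot, and variables do not carry over. Pictures are saved under pics/ and viewed, and the job is handed in when it is done.

Besides the shell and the picture viewer there is one more tool, called as name(argument=value, ...), one argument or row to a line, values as JSON. move_arm: Moves the arm, as the interface text tells. Its arguments: {"type":"object","properties":{"increments":{"type":"string"},"newtons":{"type":"number"}},"required":["increments"]}

```bash
mkdir -p pics; ls; python3 - <<'E'
from station import bot, vision
import cv2
for n in ("scene","side"):
    p,d=vision.read_camera(n); cv2.imwrite(f"pics/{n}0.png",p[:,:,::-1])
    c=vision.calibration(n); print(n,c)
o=bot.get_obs(); print(o)
print(vision.calibration("wrist"))
E
```

```text
pics
scene {'fx': 493.8772228465013, 'fy': 493.8772228465013, 'cx': 315.5050059267097, 'cy': 199.5671113967863, 'R': array([[-0.54814481,  0.83607712,  0.0226345 ],
       [ 0.46664678,  0.32817527, -0.82130492],
       [-0.69410234, -0.43963171, -0.57004027]]), 't': array([ 0.27735885, -0.17011397,  1.33978916])}
side {'fx': 476.05948998086996, 'fy': 476.05948998086996, 'cx': 321.34434149404916, 'cy': 198.38951155534014, 'R': array([[ 0.96275389, -0.26968694, -0.01933663],
       [-0.19098895, -0.6277009 , -0.75466204],
       [ 0.19138488,  0.7302469 , -0.65582871]]), 't': array([-0.47666797,  0.14961689,  1.10214041])}
{'t': 0.1, 'q': array([-1.42708565,  0.4777178 ,  0.02233545,  1.55636047, -0.01150751,
        1.10929154, -0.08307425]), 'joint_vel': array([-1.88356964e-03, -9.94756360e-04,  9.01570795e-04, -7.40940433e-04,
       -4.72579818e-05, -3.39623736e-04,  5.16367789e-04]), 'joint_torque': array([ 3.82597646e-03, -5.97761428e+01,  1.61330111e+00, -2.81955385e+01,
        1.27793927e-02,  4.99945381e-03, -2.26811704e-05]), 'eef_pos': array([0.16804206, 0.65313612, 0.19651926]), 'tool_rot': array([-4.87693072e-05,  1.25548733e-01,  9.92087111e-01, -8.23162999e-04]), 'contact_force': array([ 0.49292247, -0.18893339,  0.12364687]), 'torque': array([-0.04630678,  0.00910541, -0.01983562]), 'gripper_width': 1.0029254679875788}
{'fx': 284.8409993992999, 'fy': 284.8409993992999, 'cx': 315.4265925094799, 'cy': 201.68345663705662, 'hand_eye': array([[ 6.89046189e-04, -9.53785966e-01, -3.00486035e-01,
         7.71789645e-02],
       [ 9.99999612e-01,  4.92418424e-04,  7.30097624e-04,
         6.89481252e-04],
       [-5.48392007e-04, -3.00486421e-01,  9.53785935e-01,
        -1.76941105e-01],
       [ 0.00000000e+00,  0.00000000e+00,  0.00000000e+00,
         1.00000000e+00]])}
```

View pics/scene0.png

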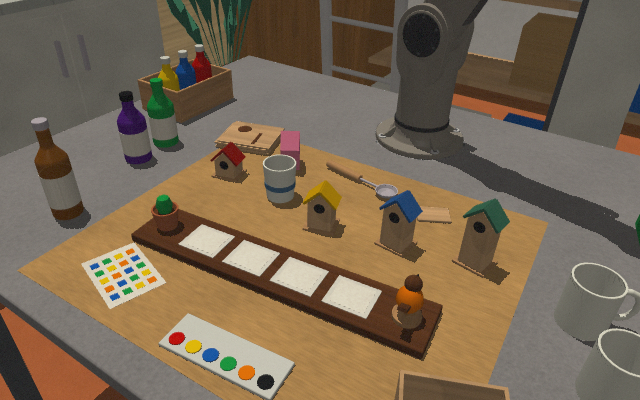

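View pics/side0.png

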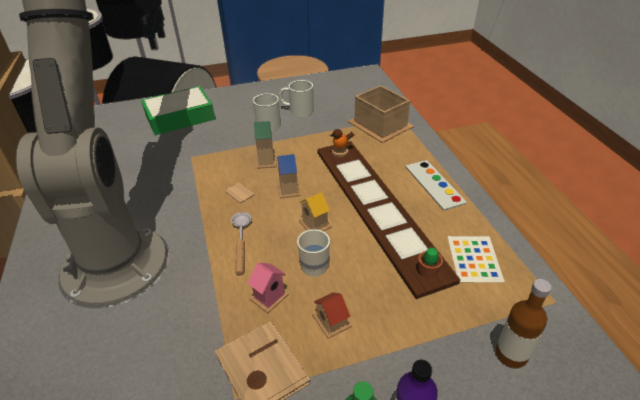

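```bash
cat > h.py <<'E'
from station import bot, vision
import numpy as np, cv2
def cloud(n):
    p,d=vision.read_camera(n); c=vision.calibration(n)
    v,u=np.mgrid[:400,:640]
    P=np.stack([(u-c['cx'])/c['fx']*d,(v-c['cy'])/c['fy']*d,d],-1)
    W=(P-c['t'])@c['R']
    W[d<=0]=np.nan
    return p,W
def topmap(p,W,x0=0.3,x1=1.0,y0=-0.5,y1=0.5,s=800):
    m=np.isfinite(W[...,0]); q=W[m]; col=p[m]
    o=np.argsort(q[:,2]); q=q[o]; col=col[o]
    im=np.zeros((int((x1-x0)*s),int((y1-y0)*s),3),np.uint8)
    r=((x1-q[:,0])*s).astype(int); c=((y1-q[:,1])*s).astype(int)
    k=(r>=0)&(r<im.shape[0])&(c>=0)&(c<im.shape[1])
    im[r[k],c[k]]=col[k][:,::-1]
    return im
E
python3 - <<'E'
from h import *
for n in("scene","side"):
    p,W=cloud(n); np.savez(n+"0.npz",p=p,W=W)
    cv2.imwrite(f"pics/top_{n}.png",topmap(p,W))
E
```

```text
(no output)
```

View pics/top_scene.png

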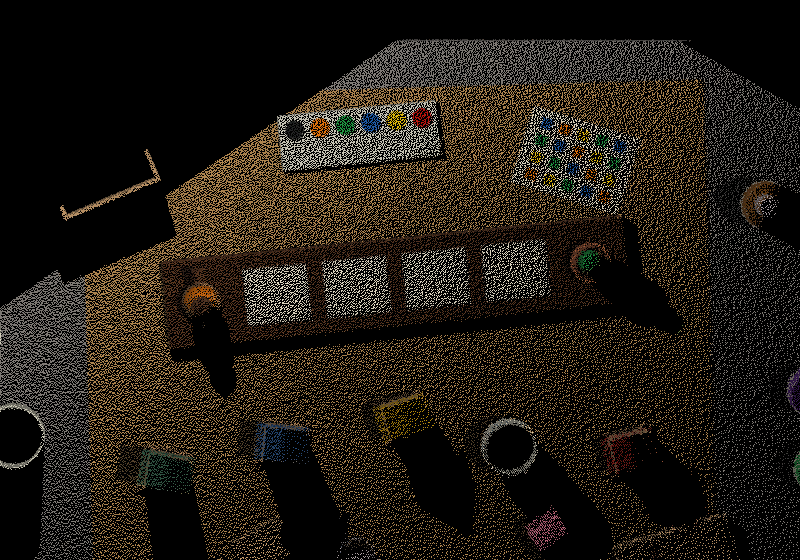

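View pics/top_side.png

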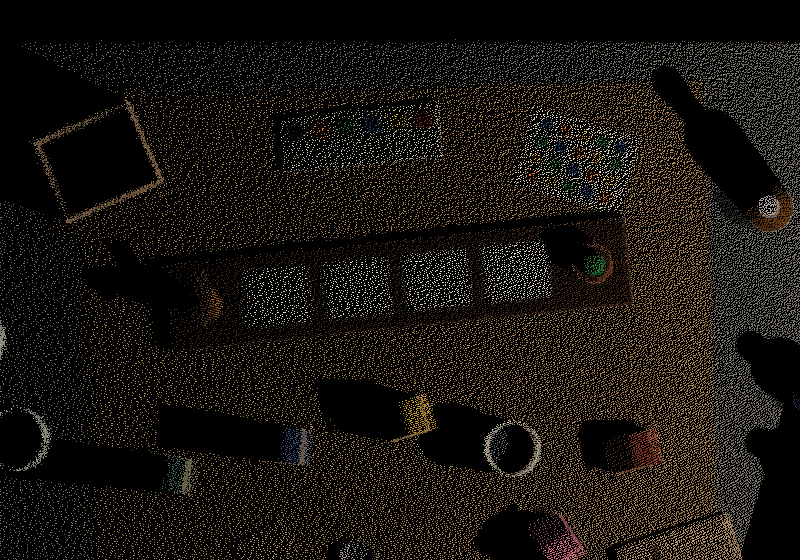

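```bash
cat > fit.py <<'E'
from h import *
from scipy.spatial import cKDTree
from scipy.optimize import least_squares
def model(h,s=None):
    wh=h-0.031; g=0.0015; L=[]
    s=s or 31/24
    def box(x,y,z0,z1):
        X=np.arange(-x,x+g/2,g);Y=np.arange(-y,y+g/2,g);Z=np.arange(z0,z1,g)
        for sx in(-x,x):
            a,b=np.meshgrid(Y,Z);L.append(np.stack([0*a+sx,a,b],-1).reshape(-1,3))
        for sy in(-y,y):
            a,b=np.meshgrid(X,Z);L.append(np.stack([a,0*a+sy,b],-1).reshape(-1,3))
    box(.028,.032,0,.005); box(.022,.024,.005,wh)
    X=np.arange(-.028,.028,g);Y=np.arange(-.032,.032,g);a,b=np.meshgrid(X,Y)
    k=(abs(a)>.022)|(abs(b)>.024);L.append(np.stack([a[k],b[k],0*a[k]+.005],-1))
    X=np.arange(-.022,.0221,g);Y=np.arange(-.034,.0341,g);a,b=np.meshgrid(X,Y)
    L.append(np.stack([a,b,h-s*abs(b)],-1).reshape(-1,3))
    a,b=np.meshgrid(Y,np.arange(wh-.015,h,g));k=b<h-s*abs(a)
    for sx in(-.022,.022):L.append(np.stack([0*a[k]+sx,a[k],b[k]],-1))
    return cKDTree(np.concatenate(L))
def fit(Q,h,x,y,yaw,z0=0,s=None):
    T=model(h,s)
    def loc(p):
        c,sn=np.cos(p[2]),np.sin(p[2]);d=Q-[p[0],p[1],z0]
        return np.stack([c*d[:,0]+sn*d[:,1],-sn*d[:,0]+c*d[:,1],d[:,2]],-1)
    f=lambda p:T.query(loc(p))[0]*1000
    best=None
    for dy in(-.5,-.25,0,.25,.5):
        r=least_squares(f,[x,y,yaw+dy],loss='soft_l1',x_scale=[.01,.01,.1],diff_step=1e-4)
        if best is None or r.cost<best.cost:best=r
    return best.x,np.median(f(best.x)),loc(best.x)
E
cat > m.py <<'E'
from fit import *
D={n:np.load(n+"0.npz") for n in("scene","side")}
for n in D:
    p,W=D[n]['p'],D[n]['W']
    k=(p.min(-1)>150)&(abs(W[...,0]-.65)<.08)&(abs(W[...,1])<.26)&(abs(W[...,2]-.018)<.008)
    nl,lab,st,ce=cv2.connectedComponentsWithStats(k.astype(np.uint8))
    for i in range(1,nl):
        if st[i,4]>300:
            q=W[lab==i]; r=cv2.minAreaRect((q[:,:2]*1000).astype(np.float32)); print(n,ce[i].round(),np.round(q.mean(0),4),r)
seeds=dict(green=(.135,.41,.29),blue=(.115,.447,.145),yellow=(.095,.475,-.005),red=(.075,.437,-.285))
for k,(h,x,y) in seeds.items():
    for n in ("scene","side","both"):
        Q=np.concatenate([D[m]['W'].reshape(-1,3) for m in D if n in(m,"both")])
        Q=Q[np.isfinite(Q[:,0])]; Q=Q[(np.hypot(Q[:,0]-x,Q[:,1]-y)<.055)&(Q[:,2]>.008)]
        p,e,l=fit(Q,h,x,y,0)
        r=l[(abs(l[:,1])>.005)&(abs(l[:,1])<.03)&(abs(l[:,0])<.018)&(l[:,2]>h-.035)]
        A=np.polyfit(abs(r[:,1]),r[:,2],1)
        print(k,n,len(Q),p.round(4),"yawdeg",np.degrees(p[2]).round(1),e.round(2),"zmax",np.percentile(Q[:,2],99.5).round(4),A.round(3))
E
python3 m.py
```

```text
scene [206. 240.] [ 0.663  -0.1437  0.0187] ((661.7169189453125, -144.29884338378906), (70.96270751953125, 82.56468200683594), 5.831747055053711)
scene [251. 257.] [ 0.6531 -0.0442  0.0188] ((651.6513061523438, -45.56889343261719), (72.31585693359375, 79.97083282470703), 6.9322686195373535)
scene [299. 276.] [0.6429 0.0553 0.0188] ((641.580322265625, 54.25675964355469), (71.97843933105469, 80.2653579711914), 6.381114482879639)
scene [352. 296.] [0.6328 0.1547 0.0189] ((631.1366577148438, 153.46176147460938), (72.8475570678711, 79.78550720214844), 6.0834126472473145)
side [353. 170.] [0.6294 0.1514 0.0165] ((629.8964233398438, 153.60650634765625), (70.33673858642578, 86.45616912841797), 6.395044803619385)
side [369. 192.] [0.6398 0.0519 0.0165] ((639.3099365234375, 52.25397491455078), (71.37638854980469, 79.911376953125), 6.056288719177246)
side [387. 216.] [ 0.6502 -0.0477  0.0166] ((650.3748168945312, -46.89180374145508), (69.98845672607422, 81.59883117675781), 4.51196813583374)
side [406. 243.] [ 0.6603 -0.1471  0.0168] ((660.5933837890625, -144.92779541015625), (70.50714111328125,
[... 377 characters left out ...]
.983  0.115]
blue side 662 [ 0.4427  0.1435 -0.123 ] yawdeg -7.0 1.79 zmax 0.1133 [-0.991  0.113]
blue both 2398 [ 0.4447  0.146  -0.0852] yawdeg -4.9 1.52 zmax 0.1146 [-0.993  0.116]
yellow scene 1274 [ 0.477  -0.0037  0.2883] yawdeg 16.5 1.57 zmax 0.0947 [-1.     0.096]
yellow side 762 [ 0.4768 -0.0088  0.2991] yawdeg 17.1 1.46 zmax 0.0942 [-1.02   0.093]
yellow both 2036 [ 0.4775 -0.0067  0.3049] yawdeg 17.5 1.7 zmax 0.0947 [-0.997  0.096]
red scene 767 [ 0.4356 -0.2867  0.2141] yawdeg 12.3 1.72 zmax 0.0748 [-1.     0.073]
red side 925 [ 0.4361 -0.2935  0.2414] yawdeg 13.8 1.84 zmax 0.0748 [-0.987  0.073]
red both 1692 [ 0.436  -0.291   0.2407] yawdeg 13.8 2.03 zmax 0.0749 [-0.995  0.075]
```

```bash
sed -i 's/h,x,y,0)/h,x,y,0,s=1.0)/' m.py; python3 m.py | grep yawdeg; python3 - <<'E'
import cv2,numpy as np
p=cv2.imread("pics/scene0.png")[120:280,190:520]; cv2.imwrite("pics/crop0.png",cv2.resize(p,None,fx=2.4,fy=2.4,interpolation=cv2.INTER_CUBIC))
E
```

```text
green scene 2282 [ 0.4101  0.2926 -0.1704] yawdeg -9.8 1.05 zmax 0.1345 [-0.988  0.136]
green side 693 [ 0.4078  0.2905 -0.188 ] yawdeg -10.8 1.55 zmax 0.1334 [-0.964  0.133]
green both 2975 [ 0.4099  0.2918 -0.171 ] yawdeg -9.8 1.19 zmax 0.1343 [-0.975  0.136]
blue scene 1736 [ 0.4448  0.1468 -0.0972] yawdeg -5.6 1.05 zmax 0.1148 [-0.985  0.116]
blue side 662 [ 0.4435  0.1447 -0.0658] yawdeg -3.8 1.52 zmax 0.1133 [-1.011  0.115]
blue both 2398 [ 0.4447  0.1461 -0.0883] yawdeg -5.1 1.18 zmax 0.1146 [-0.995  0.116]
yellow scene 1274 [ 0.4774 -0.0049  0.2894] yawdeg 16.6 1.14 zmax 0.0947 [-1.     0.096]
yellow side 762 [ 0.4763 -0.0071  0.2998] yawdeg 17.2 1.12 zmax 0.0942 [-1.017  0.095]
yellow both 2036 [ 0.4772 -0.0059  0.3013] yawdeg 17.3 1.25 zmax 0.0947 [-1.006  0.096]
red scene 767 [ 0.436  -0.2886  0.2484] yawdeg 14.2 1.21 zmax 0.0748 [-1.024  0.075]
red side 925 [ 0.4355 -0.2913  0.2487] yawdeg 14.3 0.98 zmax 0.0748 [-0.986  0.074]
red both 1692 [ 0.4359 -0.2903  0.2354] yawdeg 13.5 1.2 zmax 0.0749 [-0.988  0.075]
```

View pics/crop0.png

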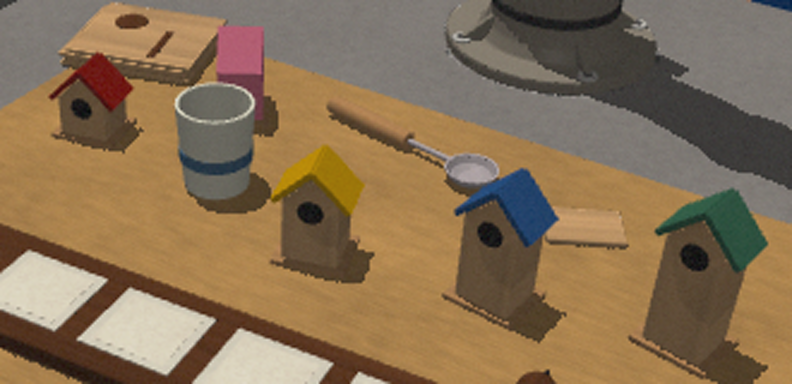

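move_arm(
  increments="1 30 -45 3 0 0 -0.18; 1 30 -45 0 0 0 -0.18; 1 30 -45 0 0 0 -0.18; 1 30 -45 0 0 0 -0.18; 1 30 -45 0 0 0 -0.18; 1 30 -45 0 0 0 -0.18; 1 30 -45 0 0 0 -0.18; 1 30 -45 0 0 0 -0.18",
  newtons=40,
)

```text
t: 1.2
eef_pos: [0.4089, 0.2922, 0.2005]
tool_rot: [-0.0, 0.75, 0.661, 0.0]
contact_force: [0.4, 0.6, -0.5]
gripper_width: 1.004
```

```bash
cat > st.py <<'E'
from h import *
from scipy.spatial.transform import Rotation as Rn
T=dict(green=(.409,.2917,-10.0,.08),blue=(.4442,.146,-5.1,.06),yellow=(.477,-.006,17,.04),red=(.4358,-.2900,14,.02))
M=dict(a=(.6311,.1530,5.8),b=(.6414,.0536,5.8),c=(.6516,-.0460,5.8),d=(.6617,-.1454,5.8))
def st(name):
    o=bot.get_obs(); w=o['tool_rot']; R=Rn.from_quat([w[1],w[2],w[3],w[0]]).as_matrix()
    yaw=np.degrees(np.arctan2(R[1,1],R[0,1])); t=T.get(name) or M[name]
    print("t",round(o['t'],2),"pos",(o['eef_pos']*1000).round(1),"jawyaw",yaw.round(2),"z",R[:,2].round(4),"F",o['contact_force'].round(1),"w",round(o['gripper_width'],3))
    e=np.array(t[:2])-o['eef_pos'][:2]; print("need mm",(e*1000).round(1),"turn rad",round(float(np.radians((t[2]-yaw+90)%180-90)),4), "tiltfix", np.cross(R[:,2],[0,0,-1]).round(4), "q",o['q'].round(2))
    return o
E
python3 -c "from st import *; st('green')"
```

```text
t 1.2 pos [408.9 292.2 200.5] jawyaw -7.26 z [ 2.e-04  5.e-04 -1.e+00] F [ 0.4  0.6 -0.5] w 1.004
need mm [ 0.1 -0.5] turn rad -0.0478 tiltfix [-0.0005  0.0002  0.    ] q [-1.13  0.19  0.44  1.98 -0.1   0.99 -0.77]
```

move_arm(
  increments="1 0 0 0 0 0 -0.048; 1 0 0 0 0 0 0; 1 0 0 0 0 0 0; 1 0 0 0 0 0 0; 1 0 0 0 0 0 0; 1 0 0 0 0 0 0; 1 0 0 0 0 0 0; 1 0 0 0 0 0 0",
)

```text
t: 2.2
eef_pos: [0.4082, 0.2937, 0.2004]
tool_rot: [-0.0, 0.764, 0.645, 0.0]
contact_force: [0.3, 0.6, 0.1]
gripper_width: 1.002
```

```bash
cat >> st.py <<'E'
def wcloud():
    o=bot.get_obs(); p,d=vision.read_camera("wrist"); c=vision.calibration("wrist")
    v,u=np.mgrid[:400,:640]
    P=np.stack([(u-c['cx'])/c['fx']*d,(v-c['cy'])/c['fy']*d,d],-1)
    H=c['hand_eye']; w=o['tool_rot']; R=Rn.from_quat([w[1],w[2],w[3],w[0]]).as_matrix()
    W=(P@H[:3,:3].T+H[:3,3])@R.T+o['eef_pos']; W[d<=0]=np.nan
    return p,W
E
python3 - <<'E'
from st import *
from fit import fit
st('green')
p,W=wcloud(); cv2.imwrite("pics/w1.png",p[:,:,::-1])
Q=W.reshape(-1,3);Q=Q[np.isfinite(Q[:,0])];x,y=.409,.292
Q=Q[(np.hypot(Q[:,0]-x,Q[:,1]-y)<.055)&(Q[:,2]>.008)&(Q[:,2]<.14)]
f=fit(Q,.135,x,y,-.17,s=1.);print(len(Q),f[0].round(4),np.degrees(f[0][2]),f[1],Q[:,2].max())
E
```

```text
t 2.2 pos [408.2 293.7 200.4] jawyaw -9.68 z [-0.  0. -1.] F [0.3 0.6 0.1] w 1.002
need mm [ 0.8 -2. ] turn rad -0.0055 tiltfix [-0. -0. -0.] q [-1.14  0.19  0.45  1.98 -0.1   0.99 -0.81]
3206 [ 0.4108  0.2933 -0.1769] -10.136517132458177 1.3128300408277536 0.1364232381270416
```

View pics/w1.png

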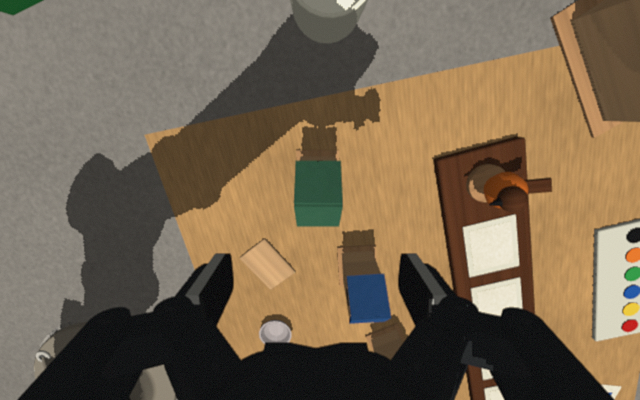

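move_arm(
  increments="1 2 -1 -20 0 0 -0.005; 1 0 0 -30 0 0 0; 1 0 0 -30 0 0 0; 1 0 0 -25 0 0 0; 1 0 0 -15 0 0 0; 1 0 0 0 0 0 0; 0 0 0 0 0 0 0; 0 0 0 0 0 0 0",
)

```text
t: 3.25
eef_pos: [0.4108, 0.2932, 0.0813]
tool_rot: [-0.0, 0.766, 0.643, 0.001]
contact_force: [-0.7, 0.0, -0.1]
gripper_width: 0.605
```

move_arm(
  increments="0 0 0 0 0 0 0; 0 0 0 0 0 0 0; 0 0 0 0 0 0 0; 0 0 0 0 0 0 0; 0 0 0 0 0 0 0; 0 0 0 0 0 0 0; 0 0 0 0 0 0 0; 0 0 0 0 0 0 0",
)

```text
t: 4.25
eef_pos: [0.4106, 0.2933, 0.0814]
tool_rot: [-0.0, 0.766, 0.643, 0.001]
contact_force: [-1.5, -0.2, 5.6]
gripper_width: 0.505
```

```bash
python3 - <<'E'
from st import *
st('green')
p,d=vision.read_camera("scene"); cv2.imwrite("pics/s1.png",p[:,:,::-1])
E
```

```text
t 4.25 pos [410.6 293.3  81.4] jawyaw -9.97 z [ 8.0e-04  1.4e-03 -1.0e+00] F [-1.5 -0.2  5.6] w 0.505
need mm [-1.6 -1.6] turn rad -0.0006 tiltfix [-0.0014  0.0008  0.    ] q [-1.07  0.37  0.4   2.09 -0.22  0.72 -0.71]
```

View pics/s1.png

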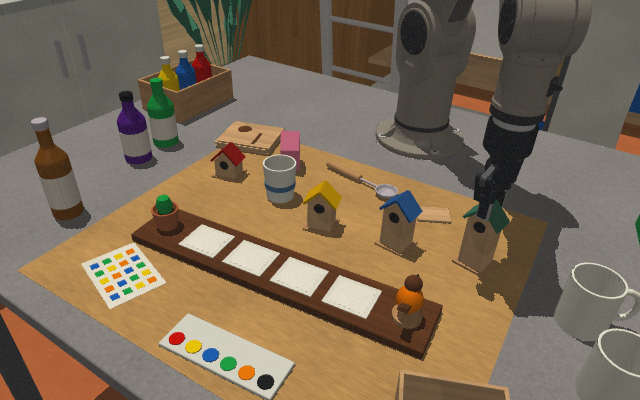

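move_arm(
  increments="0 0 0 15 0 0 0; 0 0 0 30 0 0 0; 0 0 0 35 0 0 0; 0 0 0 35 0 0 0; 0 20 -15 5 0 0 0.05; 0 35 -22 0 0 0 0.05; 0 40 -25 0 0 0 0.05; 0 40 -25 0 0 0 0.05",
)

```text
t: 5.3
eef_pos: [0.5462, 0.2051, 0.2015]
tool_rot: [0.0, 0.697, 0.717, 0.0]
contact_force: [-0.5, 0.4, -1.3]
gripper_width: 0.504
```

move_arm(
  increments="0 40 -25 0 0 0 0.05; 0 30 -18 0 0 0 0.026; 0 15 -10 0 0 0 0; 0 0 0 0 0 0 0; 0 0 0 0 0 0 0; 0 0 0 0 0 0 0; 0 0 0 0 0 0 0; 0 0 0 0 0 0 0",
)

```text
t: 6.3
eef_pos: [0.6299, 0.1531, 0.2005]
tool_rot: [-0.0, 0.67, 0.742, 0.0]
contact_force: [-0.2, -0.0, -1.7]
gripper_width: 0.503
```

```bash
python3 - <<'E'
from st import *
from fit import fit
o=st('a')
Qs=[]
for n in("scene","side"):
    p,W=cloud(n); cv2.imwrite(f"pics/{n}2.png",p[:,:,::-1])
    Q=W.reshape(-1,3);Q=Q[np.isfinite(Q[:,0])];x,y=o['eef_pos'][:2]; b=o['eef_pos'][2]-.0814
    Q=Q[(np.hypot(Q[:,0]-x,Q[:,1]-y)<.055)&(Q[:,2]>b-.005)&(Q[:,2]<b+.115)]
    f=fit(Q,.135,x,y,.1,z0=b,s=1.);print(n,len(Q),f[0].round(4),np.degrees(f[0][2]),f[1],"off from tcp",((f[0][:2]-[x,y])*1000).round(1))
E
```

```text
t 6.3 pos [629.9 153.1 200.5] jawyaw 5.88 z [ 0.e+00  2.e-04 -1.e+00] F [-0.2 -0.  -1.7] w 0.503
need mm [ 1.2 -0.1] turn rad -0.0013 tiltfix [-0.0002  0.      0.    ] q [-0.68  0.46  0.48  1.65 -0.24  1.09 -0.03]
scene 2942 [0.6296 0.1521 0.1056] 6.051928129014604 0.8683125259494503 off from tcp [-0.3 -1. ]
side 1037 [0.6285 0.1505 0.1179] 6.753241980827702 1.1962891404179394 off from tcp [-1.4 -2.6]
```

View pics/scene2.png

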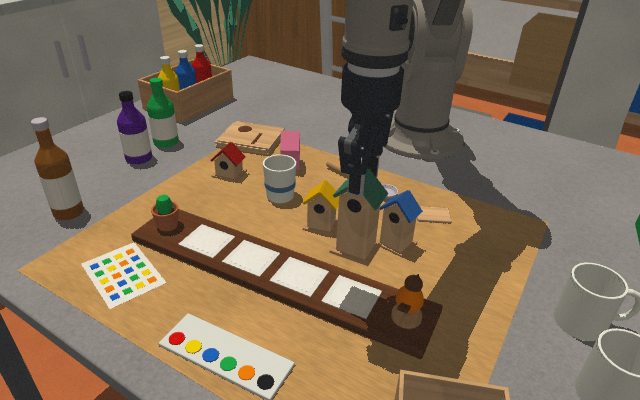

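move_arm(
  increments="0 1.5 2 -10 0 0 -0.005; 0 0 0 -25 0 0 0; 0 0 0 -30 0 0 0; 0 0 0 -20 0 0 0; 0 0 0 -10 0 0 0; 0 0 0 -3 0 0 0; 0 0 0 -1 0 0 0; 0 0 0 0 0 0 0",
)

```text
t: 7.4
eef_pos: [0.6322, 0.1549, 0.1022]
tool_rot: [0.0, 0.672, 0.741, 0.001]
contact_force: [0.3, 0.2, -1.2]
gripper_width: 0.504
```

```bash
python3 - <<'E'
from st import *
st('a')
E
```

```text
t 7.4 pos [632.2 154.9 102.2] jawyaw 5.56 z [ 1.3e-03  6.0e-04 -1.0e+00] F [ 0.3  0.2 -1.2] w 0.504
need mm [-1.1 -1.9] turn rad 0.0042 tiltfix [-0.0006  0.0013  0.    ] q [-0.65  0.57  0.44  1.72 -0.3   0.91  0.01]
```

move_arm(
  increments="0 0 0 -1 0 0 0; 0 0 0 -1 0 0 0; 0 0 0 -0.7 0 0 0; 0 0 0 0 0 0 0; 0 0 0 0 0 0 0; 0 0 0 0 0 0 0; 0 0 0 0 0 0 0; 0 0 0 0 0 0 0",
)

```text
t: 8.4
eef_pos: [0.6319, 0.1547, 0.0995]
tool_rot: [0.0, 0.672, 0.741, 0.0]
contact_force: [-2.3, -0.3, 5.7]
gripper_width: 0.504
```

```bash
python3 - <<'E'
from st import *
from fit import fit
o=st('a')
for n in("scene","side"):
    p,W=cloud(n); cv2.imwrite(f"pics/{n}3.png",p[160:,120:560,::-1])
    Q=W.reshape(-1,3);Q=Q[np.isfinite(Q[:,0])];x,y=o['eef_pos'][:2]; b=.018
    Q=Q[(np.hypot(Q[:,0]-x,Q[:,1]-y)<.055)&(Q[:,2]>b+.006)&(Q[:,2]<b+.115)]
    f=fit(Q,.135,x,y,.1,z0=b,s=1.);print(n,len(Q),f[0].round(4),np.degrees(f[0][2]),f[1],"off from tcp",((f[0][:2]-[x,y])*1000).round(1))
E
```

```text
t 8.4 pos [631.9 154.7  99.5] jawyaw 5.55 z [ 5.e-04  4.e-04 -1.e+00] F [-2.3 -0.3  5.7] w 0.504
need mm [-0.8 -1.7] turn rad 0.0043 tiltfix [-0.0004  0.0005  0.    ] q [-0.65  0.57  0.44  1.73 -0.3   0.91  0.01]
scene 2089 [0.6316 0.1538 0.0992] 5.681611581518352 0.882930144671636 off from tcp [-0.2 -0.9]
side 773 [0.6302 0.1521 0.1014] 5.812625478169744 1.1144834144406293 off from tcp [-1.7 -2.7]
```

View pics/scene3.png

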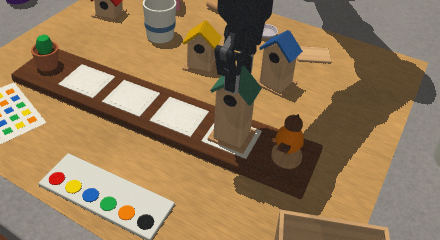

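move_arm(
  increments="1 0 0 0 0 0 0; 1 0 0 0 0 0 0; 1 0 0 0 0 0 0; 1 0 0 0 0 0 0; 1 0 0 5 0 0 0; 1 0 0 20 0 0 0; 1 0 0 30 0 0 0; 1 0 0 30 0 0 0",
)

```text
t: 9.5
eef_pos: [0.6321, 0.1546, 0.1862]
tool_rot: [0.0, 0.672, 0.74, 0.001]
contact_force: [0.4, 1.3, -0.8]
gripper_width: 0.999
```

move_arm(
  increments="1 -25 -1 10 0 0 -0.03; 1 -35 -1 0 0 0 -0.04; 1 -40 -2 0 0 0 -0.04; 1 -40 -2 0 0 0 -0.04; 1 -35 -1 -10 0 0 -0.036; 1 -12 0 -10 0 0 0; 1 0 0 0 0 0 0; 1 0 0 0 0 0 0",
)

```text
t: 10.5
eef_pos: [0.4464, 0.148, 0.1745]
tool_rot: [0.001, 0.738, 0.675, 0.001]
contact_force: [1.4, -0.3, 0.2]
gripper_width: 0.997
```

```bash
sed -i "s/^T=.*/T=dict(blue=(.445,.1475,-5.1,.06),yellow=(.4778,-.0042,17,.04),red=(.4366,-.288,14.2,.02))/; s/^M=.*/M=dict(a=(.6319,.1547,5.8),b=(.6422,.0553,5.8),c=(.6524,-.0443,5.8),d=(.6625,-.1437,5.8))/" st.py; python3 - <<'E'
from st import *
from fit import fit
o=st('blue')
p,W=wcloud(); cv2.imwrite("pics/w4.png",p[:,:,::-1])
Q=W.reshape(-1,3);Q=Q[np.isfinite(Q[:,0])];x,y=.445,.1475
Q=Q[(np.hypot(Q[:,0]-x,Q[:,1]-y)<.055)&(Q[:,2]>.008)&(Q[:,2]<.12)]
f=fit(Q,.115,x,y,-.1,s=1.);print(len(Q),f[0].round(4),np.degrees(f[0][2]),f[1],Q[:,2].max())
p,W=cloud("scene");cv2.imwrite("pics/s4.png",p[:,:,::-1])
E
```

```text
t 10.5 pos [446.4 148.  174.5] jawyaw -5.11 z [ 1.9e-03  3.0e-04 -1.0e+00] F [ 1.4 -0.3  0.2] w 0.997
need mm [-1.4 -0.5] turn rad 0.0002 tiltfix [-0.0003  0.0019  0.    ] q [-0.93  0.17  0.53  2.08 -0.11  0.91 -0.42]
3287 [ 0.4451  0.1478 -0.0956] -5.479343323543816 1.2826076750185853 0.11706943125508071
```

View pics/s4.png

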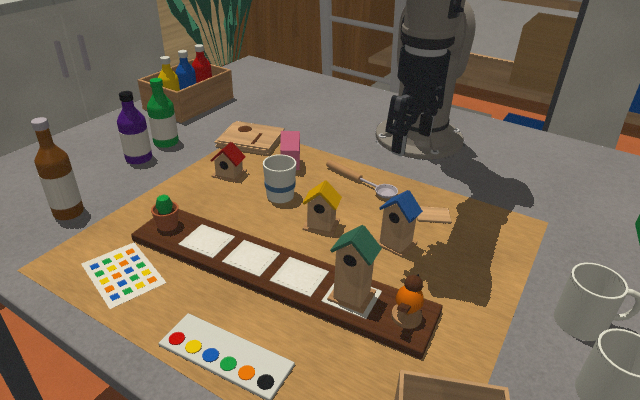

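move_arm(
  increments="1 -1 0 -20 0 0 0; 1 0 0 -30 0 0 0; 1 0 0 -30 0 0 0; 1 0 0 -23 0 0 0; 1 0 0 -11 0 0 0; 1 0 0 0 0 0 0; 0 0 0 0 0 0 0; 0 0 0 0 0 0 0",
)

```text
t: 11.6
eef_pos: [0.4443, 0.1481, 0.0605]
tool_rot: [0.0, 0.738, 0.675, 0.001]
contact_force: [0.3, -0.3, -0.0]
gripper_width: 0.603
```

move_arm(
  increments="0 0 0 0 0 0 0; 0 0 0 0 0 0 0; 0 0 0 0 0 0 0; 0 0 0 0 0 0 0; 0 0 0 0 0 0 0; 0 0 0 0 0 0 0; 0 0 0 0 0 0 0; 0 0 0 0 0 0 0",
)

```text
t: 12.6
eef_pos: [0.4446, 0.1481, 0.0606]
tool_rot: [0.0, 0.738, 0.675, 0.001]
contact_force: [0.5, 0.7, 6.7]
gripper_width: 0.509
```

```bash
python3 - <<'E'
from st import *
st('b')
E
```

```text
t 12.6 pos [444.6 148.1  60.6] jawyaw -5.1 z [ 0.0017  0.0011 -1.    ] F [0.5 0.7 6.7] w 0.509
need mm [197.6 -92.8] turn rad 0.1903 tiltfix [-0.0011  0.0017  0.    ] q [-0.84  0.36  0.46  2.18 -0.27  0.65 -0.28]
```

move_arm(
  increments="0 0 0 15 0 0 0; 0 0 0 30 0 0 0; 0 0 0 30 0 0 0; 0 10 -5 15 0 0 0; 0 25 -12 0 0 0 0.04; 0 40 -19 0 0 0 0.05; 0 40 -19 0 0 0 0.05; 0 40 -19 0 0 0 0.05",
)

```text
t: 13.6
eef_pos: [0.5995, 0.0733, 0.1504]
tool_rot: [-0.0, 0.67, 0.743, -0.0]
contact_force: [-0.4, 0.5, -1.3]
gripper_width: 0.504
```

move_arm(
  increments="0 28 -13 0 0 0 0; 0 13 -6 0 0 0 0; 0 0 0 0 0 0 0; 0 0 0 0 0 0 0; 0 0 0 0 0 0 0; 0 0 0 0 0 0 0; 0 0 0 0 0 0 0; 0 0 0 0 0 0 0",
)

```text
t: 14.6
eef_pos: [0.6396, 0.0548, 0.1498]
tool_rot: [-0.0, 0.67, 0.742, 0.0]
contact_force: [-0.6, 0.2, -1.7]
gripper_width: 0.504
```

```bash
cat >> st.py <<'E'
def held(mark,h,grasp,cams=("scene","side"),b=None,pic=None,gr=True,r=.05):
    from fit import fit
    raw=dict(scene=dict(a=(.6311,.1535),b=(.6517-.0101,.0543),c=(.6517,-.0456),d=(.6617,-.1443)),
             side=dict(a=(.6299,.1536),b=(.6395,.0525),c=(.6502,-.0467),d=(.6605,-.1455)))
    o=st(mark); 
    for n in cams:
        p,W=cloud(n)
        if pic: cv2.imwrite(f"pics/{pic}_{n}.png",p[:,:,::-1])
        Q=W.reshape(-1,3);Q=Q[np.isfinite(Q[:,0])]
        x,y=o['eef_pos'][:2] if gr else M[mark][:2]
        bb=b if b is not None else o['eef_pos'][2]-grasp
        Q=Q[(np.hypot(Q[:,0]-x,Q[:,1]-y)<r)&(Q[:,2]>bb+.006)&(Q[:,2]<bb+h+(-.02 if gr else .01))]
        f=fit(Q,h,x,y,.1,z0=bb,s=1.)
        print(n,len(Q),f[0].round(4),"yaw",np.degrees(f[0][2]).round(2),f[1].round(2),"tcpoff",((f[0][:2]-o['eef_pos'][:2])*1000).round(1),"to mark",((np.array(raw[n][mark])-f[0][:2])*1000).round(1))
E
python3 - <<'E'
from st import *
held('b',.115,.0606,pic="b1")
E
```

```text
t 14.6 pos [639.6  54.8 149.8] jawyaw 5.79 z [ 0.e+00  1.e-04 -1.e+00] F [-0.6  0.2 -1.7] w 0.504
need mm [2.6 0.5] turn rad 0.0002 tiltfix [-0.0001  0.      0.    ] q [-0.55  0.51  0.51  1.71 -0.29  1.    0.17]
scene 1857 [0.6398 0.0533 0.0972] yaw 5.57 0.87 tcpoff [ 0.2 -1.4] to mark [1.8 1. ]
side 737 [0.6387 0.0517 0.089 ] yaw 5.1 1.16 tcpoff [-0.9 -3.1] to mark [0.8 0.8]
```

View pics/b1_scene.png

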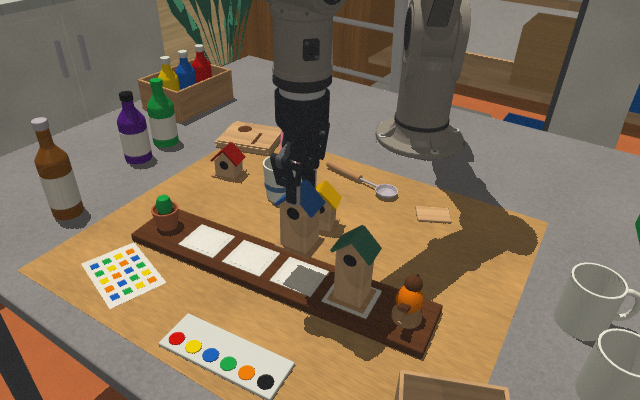

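move_arm(
  increments="0 1.2 0.7 -10 0 0 0; 0 0 0 -25 0 0 0; 0 0 0 -20 0 0 0; 0 0 0 -9 0 0 0; 0 0 0 -3 0 0 0; 0 0 0 -1.5 0 0 0; 0 0 0 -1 0 0 0; 0 0 0 -0.7 0 0 0",
)

```text
t: 15.7
eef_pos: [0.6412, 0.0555, 0.08]
tool_rot: [0.0, 0.671, 0.742, 0.0]
contact_force: [-0.1, -0.0, -1.4]
gripper_width: 0.5
```

```bash
python3 - <<'E'
from st import *
held('b',.115,.0606,b=.018)
E
```

```text
t 15.7 pos [641.2  55.5  80. ] jawyaw 5.79 z [ 9.e-04  3.e-04 -1.e+00] F [-0.1 -0.  -1.4] w 0.5
need mm [ 1.  -0.2] turn rad 0.0003 tiltfix [-0.0003  0.0009  0.    ] q [-0.52  0.59  0.47  1.76 -0.33  0.87  0.2 ]
scene 1700 [0.6414 0.0541 0.0906] yaw 5.19 0.97 tcpoff [ 0.2 -1.4] to mark [0.2 0.2]
side 673 [0.64   0.0524 0.0954] yaw 5.47 1.12 tcpoff [-1.2 -3.1] to mark [-0.5  0.1]
```

move_arm(
  increments="0 0 0 -1 0 0 0.005; 0 0 0 -0.8 0 0 0; 0 0 0 0 0 0 0; 1 0 0 0 0 0 0; 1 0 0 0 0 0 0; 1 0 0 0 0 0 0; 1 0 0 0 0 0 0; 1 0 0 5 0 0 0",
)

```text
t: 16.8
eef_pos: [0.6405, 0.0554, 0.0825]
tool_rot: [-0.0, 0.669, 0.744, -0.0]
contact_force: [-0.1, -0.4, 0.6]
gripper_width: 1.001
```

```bash
python3 - <<'E'
from st import *
st('yellow')
E
```

```text
t 16.8 pos [640.5  55.4  82.5] jawyaw 6.07 z [-9.e-04 -2.e-04 -1.e+00] F [-0.1 -0.4  0.6] w 1.001
need mm [-162.7  -59.6] turn rad 0.1907 tiltfix [ 0.0002 -0.0009  0.    ] q [-0.52  0.59  0.47  1.76 -0.33  0.88  0.2 ]
```

move_arm(
  increments="1 0 0 20 0 0 0; 1 0 0 30 0 0 0; 1 0 0 25 0 0 0; 1 -20 -8 0 0 0 0.03; 1 -35 -13 0 0 0 0.05; 1 -40 -14 0 0 0 0.05; 1 -40 -14 0 0 0 0.05; 1 -28 -10 -10 0 0 0.01",
)

```text
t: 17.8
eef_pos: [0.4773, -0.0044, 0.1494]
tool_rot: [0.001, 0.595, 0.804, 0.001]
contact_force: [0.5, -0.8, -0.3]
gripper_width: 1.002
```

move_arm(
  increments="1 0 0 0 0 0 0; 1 0 0 0 0 0 0; 1 0 0 0 0 0 0; 1 0 0 0 0 0 0; 1 0 0 0 0 0 0; 1 0 0 0 0 0 0; 1 0 0 0 0 0 0; 1 0 0 0 0 0 0",
)

```text
t: 18.8
eef_pos: [0.4779, -0.0036, 0.1477]
tool_rot: [0.0, 0.595, 0.804, 0.0]
contact_force: [-0.6, 0.4, -0.1]
gripper_width: 1.002
```

```bash
python3 - <<'E'
from st import *
from fit import fit
o=st('yellow')
p,W=wcloud(); cv2.imwrite("pics/w5.png",p[:,:,::-1])
Q=W.reshape(-1,3);Q=Q[np.isfinite(Q[:,0])];x,y=.4778,-.0042
Q=Q[(np.hypot(Q[:,0]-x,Q[:,1]-y)<.055)&(Q[:,2]>.008)&(Q[:,2]<.10)]
f=fit(Q,.095,x,y,.29,s=1.);print(len(Q),f[0].round(4),np.degrees(f[0][2]),f[1],Q[:,2].max())
p,W=cloud("scene");cv2.imwrite("pics/s5.png",p[:,:,::-1])
E
```

```text
t 18.8 pos [477.9  -3.6 147.7] jawyaw 16.96 z [ 0.  0. -1.] F [-0.6  0.4 -0.1] w 1.002
need mm [-0.1 -0.6] turn rad 0.0007 tiltfix [-0.  0.  0.] q [-0.57  0.23  0.51  2.09 -0.15  0.86  0.33]
3398 [ 0.4778 -0.0038  0.2967] 17.001473674935216 1.2664102719035861 0.09664954537083473
```

View pics/s5.png

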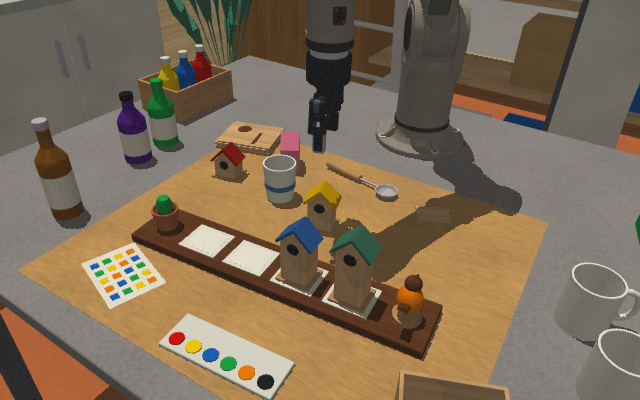

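View pics/w5.png

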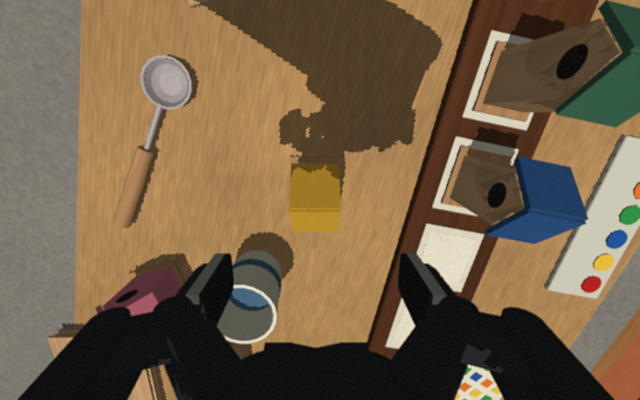

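move_arm(
  increments="1 0 -0.3 -20 0 0 0; 1 0 0 -30 0 0 0; 1 0 0 -27 0 0 0; 1 0 0 -20 0 0 0; 1 0 0 -10 0 0 0; 1 0 0 0 0 0 0; 0 0 0 0 0 0 0; 0 0 0 0 0 0 0",
)

```text
t: 19.9
eef_pos: [0.4785, -0.0038, 0.0414]
tool_rot: [0.0, 0.595, 0.804, 0.001]
contact_force: [-0.3, 0.0, 0.4]
gripper_width: 0.604
```

move_arm(
  increments="0 0 0 0 0 0 0; 0 0 0 0 0 0 0; 0 0 0 0 0 0 0; 0 0 0 0 0 0 0; 0 0 0 0 0 0 0; 0 0 0 0 0 0 0; 0 0 0 0 0 0 0; 0 0 0 0 0 0 0",
)

```text
t: 20.9
eef_pos: [0.4783, -0.0038, 0.0415]
tool_rot: [0.0, 0.595, 0.804, 0.001]
contact_force: [-0.8, 0.1, 6.1]
gripper_width: 0.504
```

```bash
python3 - <<'E'
from st import *
st('c')
E
```

```text
t 20.9 pos [478.3  -3.8  41.5] jawyaw 16.96 z [ 1.e-03  7.e-04 -1.e+00] F [-0.8  0.1  6.1] w 0.504
need mm [174.1 -40.5] turn rad -0.1947 tiltfix [-0.0007  0.001   0.    ] q [-0.48  0.41  0.43  2.17 -0.3   0.61  0.46]
```

move_arm(
  increments="0 0 0 15 0 0 0; 0 0 0 30 0 0 0; 0 0 0 25 0 0 0; 0 10 -2 10 0 0 -0.02; 0 25 -6 0 0 0 -0.04; 0 35 -9 0 0 0 -0.05; 0 40 -9 0 0 0 -0.05; 0 36 -9 0 0 0 -0.035",
)

```text
t: 21.9
eef_pos: [0.6255, -0.0391, 0.1203]
tool_rot: [-0.0, 0.671, 0.741, -0.0]
contact_force: [-0.3, 0.4, -1.7]
gripper_width: 0.503
```

move_arm(
  increments="0 20 -4 0 0 0 0; 0 8 -1 0 0 0 0; 0 0 0 0 0 0 0; 0 0 0 0 0 0 0; 0 0 0 0 0 0 0; 0 0 0 0 0 0 0; 0 0 0 0 0 0 0; 0 0 0 0 0 0 0",
)

```text
t: 22.9
eef_pos: [0.6518, -0.0438, 0.1208]
tool_rot: [0.0, 0.671, 0.742, 0.0]
contact_force: [-0.2, -0.6, -0.8]
gripper_width: 0.505
```

```bash
python3 - <<'E'
from st import *
held('c',.095,.0415)
E
```

```text
t 22.9 pos [651.8 -43.8 120.8] jawyaw 5.79 z [ 1.e-04  1.e-04 -1.e+00] F [-0.2 -0.6 -0.8] w 0.505
need mm [ 0.6 -0.5] turn rad 0.0002 tiltfix [-0.0001  0.0001  0.    ] q [-0.4   0.56  0.52  1.71 -0.33  0.96  0.35]
scene 1317 [ 0.6509 -0.0452  0.0939] yaw 5.38 0.93 tcpoff [-0.9 -1.4] to mark [ 0.8 -0.4]
side 642 [ 0.6498 -0.0467  0.0969] yaw 5.55 1.06 tcpoff [-2.  -2.9] to mark [0.4 0. ]
```

move_arm(
  increments="0 0.3 -0.2 -10 0 0 0; 0 0 0 -22 0 0 0; 0 0 0 -17 0 0 0; 0 0 0 -8 0 0 0; 0 0 0 -2.5 0 0 0; 0 0 0 -1 0 0 0; 0 0 0 -0.5 0 0 0; 0 0 0 0 0 0 0",
)

```text
t: 24.0
eef_pos: [0.6524, -0.0441, 0.0601]
tool_rot: [0.0, 0.671, 0.742, 0.0]
contact_force: [-0.7, -0.7, -1.6]
gripper_width: 0.504
```

```bash
python3 - <<'E'
from st import *
held('c',.095,.0415,b=.018)
E
```

```text
t 24.0 pos [652.4 -44.1  60.1] jawyaw 5.79 z [ 7.e-04  1.e-04 -1.e+00] F [-0.7 -0.7 -1.6] w 0.504
need mm [-0.  -0.2] turn rad 0.0003 tiltfix [-0.0001  0.0007  0.    ] q [-0.37  0.64  0.48  1.74 -0.38  0.85  0.39]
scene 1204 [ 0.6516 -0.0451  0.0988] yaw 5.66 0.97 tcpoff [-0.8 -1.1] to mark [ 0.1 -0.5]
side 569 [ 0.6504 -0.0471  0.1043] yaw 5.98 1.02 tcpoff [-2. -3.] to mark [-0.2  0.4]
```

move_arm(
  increments="0 0 0 -0.7 0 0 0; 0 0 0 -0.5 0 0 0; 0 0 0 0 0 0 0; 1 0 0 0 0 0 0; 1 0 0 0 0 0 0; 1 0 0 0 0 0 0; 1 0 0 0 0 0 0; 1 0 0 5 0 0 0",
)

```text
t: 25.1
eef_pos: [0.6518, -0.044, 0.0633]
tool_rot: [-0.0, 0.671, 0.742, -0.0]
contact_force: [-0.5, 0.4, -0.1]
gripper_width: 1.002
```

```bash
python3 - <<'E'
from st import *
st('red')
E
```

```text
t 25.1 pos [651.8 -44.   63.3] jawyaw 5.79 z [-9.e-04 -1.e-04 -1.e+00] F [-0.5  0.4 -0.1] w 1.002
need mm [-215.2 -244. ] turn rad 0.1468 tiltfix [ 0.0001 -0.0009  0.    ] q [-0.37  0.63  0.49  1.74 -0.37  0.86  0.39]
```

move_arm(
  increments="1 0 0 20 0 0 0; 1 0 0 35 0 0 0; 1 0 0 30 0 0 0; 1 -15 -17 5 0 0 0.02; 1 -30 -34 0 0 0 0.03; 1 -35 -40 0 0 0 0.03; 1 -35 -40 0 0 0 0.03; 1 -35 -40 0 0 0 0.03",
)

```text
t: 26.1
eef_pos: [0.5015, -0.2166, 0.1552]
tool_rot: [0.001, 0.617, 0.787, 0.001]
contact_force: [-0.5, -0.8, 1.0]
gripper_width: 0.997
```

move_arm(
  increments="1 -35 -40 0 0 0 0.007; 1 -22 -24 -10 0 0 0; 1 -8 -9 -10 0 0 0; 1 0 0 0 0 0 0; 1 0 0 0 0 0 0; 1 0 0 0 0 0 0; 1 0 0 0 0 0 0; 1 0 0 0 0 0 0",
)

```text
t: 27.1
eef_pos: [0.4375, -0.2878, 0.1335]
tool_rot: [0.0, 0.614, 0.789, 0.0]
contact_force: [-0.1, -0.7, 0.2]
gripper_width: 1.001
```

```bash
python3 - <<'E'
from st import *
from fit import fit
o=st('red')
p,W=wcloud(); cv2.imwrite("pics/w6.png",p[:,:,::-1])
Q=W.reshape(-1,3);Q=Q[np.isfinite(Q[:,0])];x,y=.4366,-.288
Q=Q[(np.hypot(Q[:,0]-x,Q[:,1]-y)<.055)&(Q[:,2]>.008)&(Q[:,2]<.08)]
f=fit(Q,.075,x,y,.25,s=1.);print(len(Q),f[0].round(4),np.degrees(f[0][2]),f[1],Q[:,2].max())
p,W=cloud("scene");cv2.imwrite("pics/s6.png",p[:,:,::-1])
E
```

```text
t 27.1 pos [ 437.5 -287.8  133.5] jawyaw 14.24 z [ 1.e-04  0.e+00 -1.e+00] F [-0.1 -0.7  0.2] w 1.001
need mm [-0.9 -0.2] turn rad -0.0008 tiltfix [-0.      0.0001  0.    ] q [-0.01  0.34  0.59  2.01 -0.25  0.86  0.96]
3220 [ 0.4367 -0.2881  0.25  ] 14.32438796921954 1.2650100932428627 0.07779142975600706
```

View pics/s6.png

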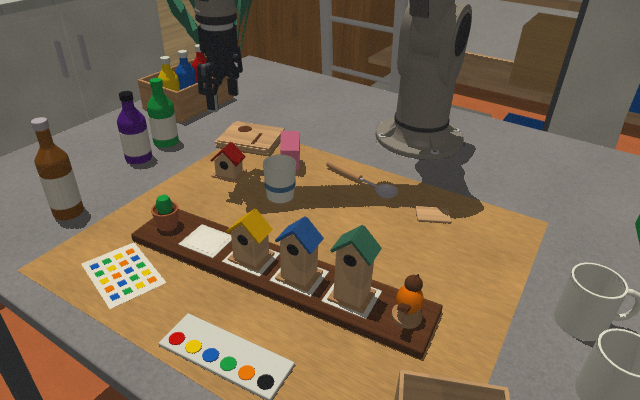

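View pics/w6.png

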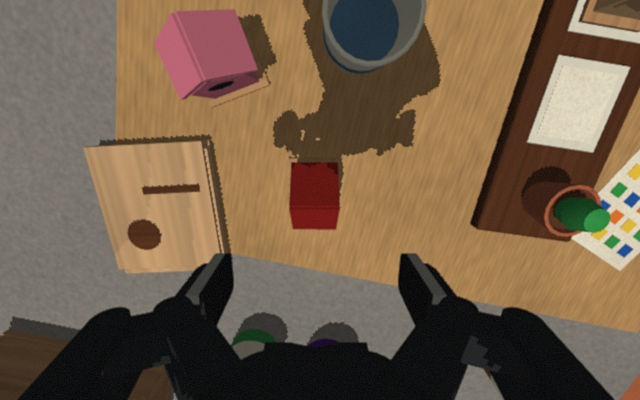

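move_arm(
  increments="1 -0.8 -0.3 -20 0 0 0; 1 0 0 -30 0 0 0; 1 0 0 -30 0 0 0; 1 0 0 -22 0 0 0; 1 0 0 -10 0 0 0; 1 0 0 0 0 0 0; 0 0 0 0 0 0 0; 0 0 0 0 0 0 0",
)

```text
t: 28.2
eef_pos: [0.437, -0.2886, 0.0223]
tool_rot: [0.001, 0.614, 0.789, 0.0]
contact_force: [0.4, -0.1, 0.2]
gripper_width: 0.606
```

move_arm(
  increments="0 0 0 0 0 0 0; 0 0 0 0 0 0 0; 0 0 0 0 0 0 0; 0 0 0 0 0 0 0; 0 0 0 0 0 0 0; 0 0 0 0 0 0 0; 0 0 0 0 0 0 0; 0 0 0 0 0 0 0",
)

```text
t: 29.2
eef_pos: [0.4368, -0.2886, 0.0224]
tool_rot: [0.001, 0.614, 0.789, 0.0]
contact_force: [-1.2, 1.8, 5.7]
gripper_width: 0.507
```

```bash
python3 - <<'E'
from st import *
st('d')
E
```

```text
t 29.2 pos [ 436.8 -288.6   22.4] jawyaw 14.2 z [ 1.2e-03 -2.0e-04 -1.0e+00] F [-1.2  1.8  5.7] w 0.507
need mm [225.7 144.9] turn rad -0.1466 tiltfix [0.0002 0.0012 0.    ] q [ 0.09  0.52  0.48  2.08 -0.4   0.63  1.09]
```

move_arm(
  increments="0 0 0 15 0 0 0; 0 0 0 30 0 0 0; 0 0 0 35 0 0 0; 0 10 6 27 0 0 -0.01; 0 25 16 0 0 0 -0.03; 0 40 26 0 0 0 -0.04; 0 40 26 0 0 0 -0.04; 0 40 26 0 0 0 -0.027",
)

```text
t: 30.2
eef_pos: [0.5925, -0.1874, 0.1296]
tool_rot: [0.0, 0.671, 0.742, 0.0]
contact_force: [1.0, -0.5, -1.4]
gripper_width: 0.501
```

move_arm(
  increments="0 40 26 0 0 0 0; 0 22 14 0 0 0 0; 0 9 5 0 0 0 0; 0 0 0 -10 0 0 0; 0 0 0 -10 0 0 0; 0 0 0 0 0 0 0; 0 0 0 0 0 0 0; 0 0 0 0 0 0 0",
)

```text
t: 31.2
eef_pos: [0.6624, -0.1437, 0.1089]
tool_rot: [0.0, 0.671, 0.742, 0.0]
contact_force: [-0.2, -0.5, -1.7]
gripper_width: 0.501
```

```bash
python3 - <<'E'
from st import *
held('d',.075,.0224)
E
```

```text
t 31.2 pos [ 662.4 -143.7  108.9] jawyaw 5.76 z [ 6.e-04 -1.e-04 -1.e+00] F [-0.2 -0.5 -1.7] w 0.501
need mm [ 0.1 -0. ] turn rad 0.0006 tiltfix [0.0001 0.0006 0.    ] q [-0.25  0.62  0.55  1.65 -0.38  0.97  0.53]
scene 912 [ 0.6618 -0.1443  0.0982] yaw 5.63 0.98 tcpoff [-0.7 -0.6] to mark [-0.1  0. ]
side 510 [ 0.6609 -0.1458  0.1165] yaw 6.67 1.03 tcpoff [-1.5 -2.1] to mark [-0.4  0.3]
```

move_arm(
  increments="0 -0.3 0.1 -10 0 0 0; 0 0 0 -25 0 0 0; 0 0 0 -20 0 0 0; 0 0 0 -9 0 0 0; 0 0 0 -3 0 0 0; 0 0 0 -1 0 0 0; 0 0 0 -0.5 0 0 0; 0 0 0 0 0 0 0",
)

```text
t: 32.3
eef_pos: [0.6624, -0.1433, 0.0405]
tool_rot: [0.0, 0.671, 0.742, 0.0]
contact_force: [0.7, 0.2, -0.7]
gripper_width: 0.502
```

```bash
python3 - <<'E'
from st import *
held('d',.075,.0224,b=.018)
E
```

```text
t 32.3 pos [ 662.4 -143.3   40.5] jawyaw 5.78 z [ 9.e-04 -0.e+00 -1.e+00] F [ 0.7  0.2 -0.7] w 0.502
need mm [ 0.1 -0.4] turn rad 0.0003 tiltfix [0.     0.0009 0.    ] q [-0.22  0.7   0.5   1.69 -0.42  0.86  0.56]
scene 815 [ 0.6618 -0.1438  0.0989] yaw 5.66 1.0 tcpoff [-0.7 -0.5] to mark [-0.1 -0.5]
side 461 [ 0.6608 -0.1457  0.1046] yaw 5.99 1.05 tcpoff [-1.6 -2.4] to mark [-0.3  0.2]
```

move_arm(
  increments="0 0 0 -0.6 0 0 0; 0 0 0 -0.3 0 0 0; 0 0 0 0 0 0 0; 1 0 0 0 0 0 0; 1 0 0 0 0 0 0; 1 0 0 0 0 0 0; 1 0 0 0 0 0 0; 1 0 0 5 0 0 0",
)

```text
t: 33.4
eef_pos: [0.6617, -0.1432, 0.0438]
tool_rot: [-0.0, 0.671, 0.742, -0.0]
contact_force: [0.3, 0.3, -0.1]
gripper_width: 1.002
```

move_arm(
  increments="1 0 0 20 0 0 0; 1 0 0 40 0 0 0; 1 0 0 50 0 0 0; 1 0 0 40 0 0 0; 1 -40 0 20 0 0 0; 1 -50 0 0 0 0 0; 1 -50 0 0 0 0 0; 1 -40 0 0 0 0 0",
)

```text
t: 34.4
eef_pos: [0.4803, -0.1438, 0.2153]
tool_rot: [0.0, 0.671, 0.742, 0.001]
contact_force: [-0.6, 0.3, 0.3]
gripper_width: 0.994
```

```bash
python3 - <<'E'
from st import *
from fit import fit
for i,(m,h) in enumerate(zip("abcd",(.135,.115,.095,.075))):
    held(m,h,0,b=.018,gr=False,pic="final" if i==0 else None)
c=np.load("scene0.npz");p,W=cloud("scene")
for A in(c['W'],W):
    k=(abs(A[...,0]-.445)<.06)&(abs(A[...,1]+.14)<.05)&(A[...,2]>.06); print("cup",k.sum(),np.nanmean(A[k],0).round(4))
E
```

```text
t 34.4 pos [ 480.3 -143.8  215.3] jawyaw 5.72 z [ 1.5e-03  9.0e-04 -1.0e+00] F [-0.6  0.3  0.3] w 0.994
need mm [151.6 298.5] turn rad 0.0013 tiltfix [-0.0009  0.0015  0.    ] q [-0.41  0.19  0.67  1.98 -0.14  1.02  0.42]
scene 2788 [0.6316 0.1537 0.0991] yaw 5.68 0.96 tcpoff [151.3 297.5] to mark [-0.5 -0.2]
side 274 [0.6301 0.1521 0.1067] yaw 6.12 1.05 tcpoff [149.8 295.8] to mark [-0.2  1.5]
t 34.5 pos [ 478.1 -144.1  215.1] jawyaw 5.6 z [-2.0e-04  2.8e-03 -1.0e+00] F [ 0.3 -0.3  0.5] w 1.002
need mm [164.1 199.4] turn rad 0.0034 tiltfix [-0.0028 -0.0002 -0.    ] q [-0.41  0.19  0.67  1.98 -0.14  1.02  0.42]
scene 2220 [0.6417 0.0541 0.0983] yaw 5.63 0.98 tcpoff [163.6 198.3] to mark [-0.1  0.2]
side 853 [0.6406 0.0521 0.0947] yaw 5.42 1.2 tcpoff [162.5 196.2] to mark [-1.1  0.4]
t 34.6 pos [ 482.5 -143.3  215.6] jawyaw 5.76 z [ 0.003   0.0011 -1.    ] F [ 0.6 -0.2  0.5] w 0.998
need mm [169.9  99. ] turn rad 0.0007 tiltfix [-0.0011  0.003   0.    ] q [-0.41  0.19  0.67  1.97 -0.14  1.02  0.42]
scene 1704 [ 0.6509 -0.0451  0.1039] yaw 5.95 1.0 tcpoff [168.3  98.2] to mark [ 0.8 -0.5]
side 809 [ 0.6499 -0.047   0.0961] yaw 5.5 1.13 tcpoff [167.4  96.3] to mark [0.3 0.3]
t 34.7 pos [ 483.6 -143.2  215.1] jawyaw 5.82 z [ 2.2e-03 -2.0e-04 -1.0e+00] F [ 0.2  0.2 -0.3] w 1.0
need mm [178.9  -0.5] turn rad -0.0003 tiltfix [0.0002 0.0022 0.    ] q [-0.41  0.19  0.67  1.97 -0.14  1.02  0.42]
scene 1243 [ 0.6617 -0.1436  0.0951] yaw 5.45 1.05 tcpoff [178.1  -0.4] to mark [ 0.  -0.7]
side 753 [ 0.6607 -0.1459  0.0962] yaw 5.51 1.14 tcpoff [177.1  -2.7] to mark [-0.2  0.4]
cup 669 [ 0.442  -0.1363  0.0741]
cup 2239 [ 0.4578 -0.13    0.2688]
```

View pics/final_scene.png

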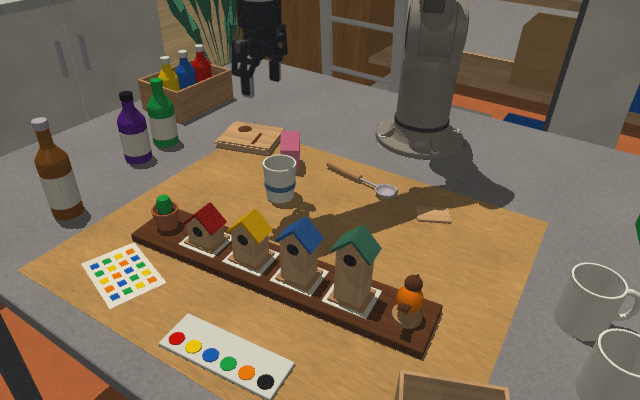

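View pics/final_side.png

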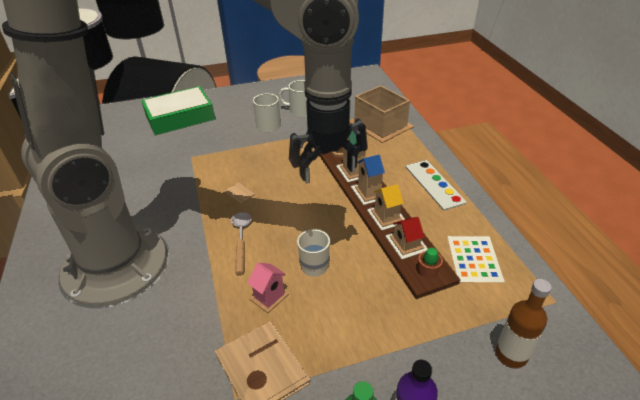

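move_arm(
  increments="1 0 0 0 0 0 0; 1 0 0 0 0 0 0; 1 0 0 0 0 0 0; 1 0 0 0 0 0 0; 1 0 0 0 0 0 0; 1 0 0 0 0 0 0; 1 0 0 0 0 0 0; 1 0 0 0 0 0 0",
)

```text
t: 35.85
eef_pos: [0.4821, -0.1433, 0.2141]
tool_rot: [0.0, 0.671, 0.742, 0.0]
contact_force: [0.6, -0.3, 0.8]
gripper_width: 1.001
```

```bash
python3 - <<'E'
from st import *
c=np.load("scene0.npz");p,W=cloud("scene")
for A in(c['W'],W):
    k=(abs(A[...,0]-.445)<.06)&(abs(A[...,1]+.14)<.05)&(A[...,2]>.06)&(A[...,2]<.1); print("cup",k.sum(),np.nanmean(A[k],0).round(4))
print(bot.hand_in())
E
```

```text
cup 669 [ 0.442  -0.1363  0.0741]
cup 671 [ 0.4424 -0.1362  0.0741]
the job is handed in; nothing more can be done
None
```

I placed the houses green, blue, yellow, red on marks a to d, running from the bird to the cactus, and handed the job in at about 36 s. All four stand upright with the gripper open and clear.

- **Placing:** in the last camera fits each house is within about 1 mm of its mark's centre and within 0.5° of square to the board. The exception is green in the side camera, which read 1.5 mm off in y; the gripper partly hid it there, and the scene camera read 0.5 mm.
- **Cup and pink house:** the cup's measured position agrees with the start to 0.4 mm. My first cup check gave a wrong value because the gripper got into the measurement, so I repeated it with the gripper excluded. The pink look-alike was not touched and looks unmoved in the pictures.
- **Camera disagreement:** the two fixed cameras differ by 1 to 3 mm in absolute position, so I judged each house against its mark in the same camera.
- **Forces:** measured force on the tool was about 7 N at most, read at the end of each move.

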